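# Lever up the grinding slab and slip a batten under it

## Task

The heavy marble grinding slab sits too low to get fingers under it and has to be carried away later. Lever its near edge up: set the iron knob weight on the broad outer end of the pry bar and lower it with your hand on it, so that the bar goes down over the wooden block and the weight then holds it down. Then slip the pine batten well under the raised edge, beside the bar, and finally take the weight off again and stand it back on the light box, so that the slab comes to rest on the batten. Raise and lower the slab gently, never letting it slam. Leave the jar, cup, muller and brush alone and do not shove the slab about.

Things in the scene. Friction and masses are not known exactly. Their poses are not given: they have to be found in the camera images.
- slab_edge (a point): Middle of the lower near edge of the loose marble slab: 220 mm wide along this edge, 150 deep, 28 thick, 2.1 to 2.9 kg, on four rubber feet 8 mm high near its corners. 8 mm above the light box while the slab stands flat, about 30 mm when levered fully up. x axis from the edge into the slab, y along the edge to the left seen from the bar's side, z up; it tips with the slab.
- slab_gap (a point): Point on the same lower edge, 50 mm to the left (+y of the slab) of its middle: the free half of the edge, with room for the batten beside the bar. Axes as slab_edge. With the bar fully down the gap here is about 30 mm high, narrowing to 22 mm at 50 mm farther in.
- bar_pad (a point): Top centre of the broad outer end (70 x 46 mm, 6 thick) of the loose dark steel pry bar, 180 mm from the block's nose. At the start the bar slopes up 0.17 rad to this end, this point 56 mm above the light box; fully down, about 9 mm above it, sloping 0.09 rad the other way. The iron weight on this end raises and holds the slab; nearer the block it does not. x axis towards the slab.
- weight_mid (a point): Centre, half-way up (34 mm above its base), of the loose dark cast-iron weight: round body 58 mm in diameter, 36 high, with a round knob on top, 29 mm in diameter, whose middle is 23 mm above this point; 68 mm high in all, 0.75 kg. z is its upright axis.
- batten_mid (a point): Centre (9 mm above its underside) of the loose pine batten, 140 x 40 x 18 mm, lying flat; x along its length, y across its width.
- bar_toe (a point): Tip of the bar's cranked toe (36 mm wide), 22 mm under the slab's near edge and 45 to 55 mm to the right of the edge's middle. The bar is 290 mm long, square to that edge. Axes as bar_pad.
- slab: The same marble slab; origin at the middle of its footprint, level with the underside of its feet. Axes as slab_edge.
- fulcrum: Loose hardwood block with a half-round nose, 42 x 60 mm and 20 mm high, under the bar 50 mm outside the slab's edge. Origin in its base; x axis towards the slab.
- muller: Bystander: pale glass muller with a knob, 60 mm in diameter, 81 mm high, loose; not to be confused with the iron weight. Origin in its base.
- jar: Bystander: pigment jar with a blotchy white lid, 72 mm in diameter, 78 mm high, loose. Origin in its base.
- cup: Bystander: white plastic mixing cup, 71 mm in diameter, 56 mm high, loose. Origin in its base.
- blender: Bystander: thick flat brush with a black handle, 189 mm long and 39 mm high, lying loose. Origin in its underside.

How it is judged:
By the outcome, as a careful person would: the job done as asked, in the order asked, and still so for the second after the job is handed in, with the robot touching nothing.
It also fails if it takes over 72 s, if anything falls off the work surface, if the arm or the gripper's body presses on something with over 40 N, if the wrist force passes 120 N, or if a joint passes its speed limit or range.

## Robot

A 6-joint arm with a two-finger parallel gripper is mounted at the origin on a cart in front of the work surface, level with it; the furniture and walls round the work are solid. World frame = base frame: x ahead of the robot, y to its left, z up, the work surface at z = 0. Lengths are in m, angles in rad, forces in N, time in s.
With the tool pointing down it reaches from about 0.3 to 0.875 m from the base axis. Payload 4.2 kg.
Tool frame: the origin (TCP) lies on the centre line of the jaws, within the pads' length; the fingertips stand 17 mm ahead of it and the grasp point (between the pads) lies 2 mm behind it (env.nose_length is the distance from the TCP to the fingertips, in m); z points along the fingers, y is the line along which they close (so a half turn about z gives the same grasp; the last joint's range is limited). The gripper opens to 85 mm and grips with 20 to 120 N. Pads are 22 mm wide; open, the fingers measure 114 mm over their backs; the gripper's body (76 mm by 85 mm) begins 54 mm behind the grasp point. The pads swing forward as they close: fully open they stand 13 mm farther back than shut.
Start: joints at [1.091, 0.32, 1.565, -0, 1.257, -0.02], TCP at [0.255, 0.515, 0.248] pointing down, gripper open.
Joint ranges: [-3.11, 3.11], [-0.84, 2.01], [0.21, 2.61], [-1.34, 4.49], [0.05, 2.63], [-2.56, 2.56]. Speed limits (rad/s): [2.57, 2.57, 3.14, 3.14, 3.14, 3.14].

## Interface

Orientations are given as a rotation vector (axis times angle).
In Python, from station import env, camera, camera_params, nets gives the robot as it stands.
- The arm moves only by the tool apply_moves, never from a script. Its argument "series" is a list of rows, each a list of 3 entries, a list of its own where there are three numbers: the shift along the tool's x, y, z in cm, then the turn, a rotation vector about the tool's x, y, z in degrees, then the finger opening in cm, from 0 to 8.54. A call has exactly 5 rows; each row is the pose to reach, as a shift and turn from the pose commanded when the call began, along the tool's axes at that moment; what a row does not reach only later rows make up. A row lasts 1/10 s, in which the tool goes at most 50 mm and 8.59 degrees, less where a joint would pass 70% of its speed; a pose out of reach is approached as far as the arm can. A call with a gripper value outside its range is refused whole. The fingers move at their own pace and stop on an object; "grip_force" is the grip in N (left out, the last holds). Time passes only in rows, so rows that repeat a pose let the fingers close, or fill a call up. It gives the time, the measured TCP pose, the force, the opening and the grip force at its end, in the units of the state.
- env.get_obs(): the state, without advancing time (a new reading comes with each control period).
- camera(name): name is "side" or "top"; returns the picture (400x640x3 uint8, red, green, blue); there is no depth.
- camera_params(name): a dict with "intrinsics" (3x3 intrinsics, pixels), "eye" and "attitude" of the camera in the world. Camera axes: x right, y up, looking along -z (the intrinsics and any distortion apply to the point x, -y, -z); pixel columns grow to the right and rows downward; lengths in m; the calibration is good to about 2 mm. A picture is of the moment at which its call begins. camera_params takes no time and is no camera call.
- env.finish_job(): hands the job in; it is judged then, once.
Trained networks look in the newest picture that a camera, given by its name, has taken for a name from the list of things; names that differ only in an ending like _2 or _b are one class to them, and where a whole thing is asked for, a point or a joint stands for the part that bears it (a point fixed in the world has none). Each returns a list of dicts, best first, with "score" (0 to 1); they miss things now and then, are a little off and sometimes report something else, mostly with a low value. They report only what shows in the picture. A call takes as long as a camera call.
- nets.recognise(label, camera): "centre" ([x, y, z] in m, in the coordinates of the camera as it stood for that picture, good to about 4 mm: the middle of the surface that is visible of it).
- nets.landmark_of(label, camera): "centre" ([x, y, z] in m, in the coordinates of the camera as it stood for that picture, good to about 4 mm: a listed point, or the origin of a listed thing).
The state is a dict: "t": time; "joint_positions": joint angles; "qd": joint speeds; "joint_efforts": joint torques, N m; "position": TCP position; "eef_rot": TCP orientation; "force": force on the tool from outside, world axes, zero at the start; "torque": the same for the moment, N m; "width": finger opening in m; "grasp_force": force on a finger pad.
Only numpy, scipy, OpenCV 4.12 (cv2) and the standard library are available. Lean on these libraries where they do the work, as an engineer would, in place of code of your own. Each camera call takes 0.05 s, during which the arm holds its last target. There are 200 camera calls.

## Working session

There is one attempt and no reset: what is moved stays moved. The work goes in short steps, Python scripts to look and compute and a tool call to move; the robot and the scene stay as the last step left them, time stands still between calls to the robot, and variables do not carry over. Pictures are saved under pics/ and viewed, at most 10 in all, crops included, and the job is handed in when it is done.

Besides the shell and the picture viewer there is one more tool, called as name([rows], argument=value, ...), one row to a line, values as JSON. apply_moves: Moves the arm, as the interface text tells. Its arguments: {"type":"object","properties":{"series":{"type":"array","items":{"type":"array"}},"grip_force":{"type":"number"}},"required":["series"]}

```bash
ls; mkdir -p pics; cat > h.py <<'E'
from station import env, camera, camera_params, nets
import numpy as np, cv2
from scipy.spatial.transform import Rotation as R
np.set_printoptions(precision=4,suppress=True)
def att(p):
    a=np.array(p["attitude"],float)
    if a.shape==(3,3): return a
    return R.from_rotvec(a).as_matrix() if a.size==3 else R.from_quat(a).as_matrix()
def w(c,name):
    p=camera_params(name); return np.array(p["eye"])+att(p)@np.array(c)
def px(P,name):
    p=camera_params(name); c=att(p).T@(np.array(P)-np.array(p["eye"])); c=np.array([c[0],-c[1],-c[2]])
    u=np.array(p["intrinsics"])@c; return u[:2]/u[2]
def save(name,f): cv2.imwrite("pics/"+f,cv2.cvtColor(camera(name),cv2.COLOR_RGB2BGR))
def lm(l,name,n=2):
    for d in nets.landmark_of(l,name)[:n]: 
        P=w(d["centre"],name); print(name,l,round(d["score"],2),P,px(P,name).round())
E
python3 - <<'E'
from h import *
for n in("side","top"):
    print(n,camera_params(n)); save(n,n+"0.png")
    for l in "slab_edge slab_gap bar_pad weight_mid batten_mid bar_toe slab fulcrum muller jar cup blender".split(): lm(l,n)
o=env.get_obs();print(o["t"],o["position"],o["eef_rot"],o["force"])
E
```

```text
pics
side {'intrinsics': array([[454.8344,   0.    , 322.1464],
       [  0.    , 454.8344, 206.0412],
       [  0.    ,   0.    ,   1.    ]]), 'eye': array([ 0.0088, -0.7083,  0.6249]), 'attitude': array([ 1.0066, -0.3092, -0.5798])}
side slab_edge 0.87 [0.6509 0.0301 0.0105] [360. 218.]
side bar_pad 0.56 [ 0.4275 -0.027   0.0577] [298. 245.]
side batten_mid 0.61 [0.4716 0.3313 0.0078] [242. 195.]
side batten_mid 0.22 [0.6535 0.0339 0.009 ] [360. 218.]
side bar_toe 0.57 [ 0.6738 -0.0109  0.0076] [378. 223.]
side slab 0.65 [0.7255 0.0406 0.0027] [379. 210.]
side fulcrum 0.51 [ 0.6049 -0.0185 -0.0033] [359. 238.]
side fulcrum 0.44 [0.4687 0.3335 0.0088] [240. 194.]
side muller 0.87 [ 0.6265 -0.2283 -0.0014] [430. 278.]
side muller 0.37 [0.3577 0.2356 0.0007] [219. 225.]
side jar 0.64 [ 0.7254  0.2679 -0.0047] [328. 181.]
side blender 0.85 [0.3579 0.2377 0.0006] [219. 225.]
side blender 0.17 [0.4717 0.3342 0.0067] [241. 195.]
top {'intrinsics': array([[364.2728,   0.    , 322.7167],
       [  0.    , 364.2728, 198.6813],
       [  0.    ,   0.    ,   1.    ]]), 'eye': array([0.3407, 0.
[... 248 characters left out ...]
0.4663 -0.2384  0.0318] [414. 230.]
top weight_mid 0.32 [0.6506 0.0873 0.0086] [312. 178.]
top batten_mid 0.53 [ 0.6324 -0.2253 -0.0025] [404. 183.]
top bar_toe 0.64 [ 0.6737 -0.0082  0.0081] [340. 171.]
top bar_toe 0.48 [ 0.4662 -0.2332  0.0351] [412. 230.]
top slab 0.69 [ 0.7272  0.0378 -0.0045] [326. 157.]
top fulcrum 0.53 [ 0.6019 -0.0144 -0.0019] [342. 192.]
top muller 0.6 [ 0.629  -0.2246 -0.0021] [404. 184.]
top jar 0.8 [ 0.729   0.2583 -0.0004] [262. 157.]
top cup 0.65 [ 0.755  -0.2186 -0.004 ] [400. 148.]
top cup 0.21 [ 0.428  -0.025   0.0559] [348. 243.]
top blender 0.6 [ 0.3579  0.2402 -0.0016] [266. 267.]
1.3 [0.2552 0.5153 0.2483] [-0.7159 -3.0589 -0.0001] [0.8862 0.2366 0.4084]
```

View pics/side0.png

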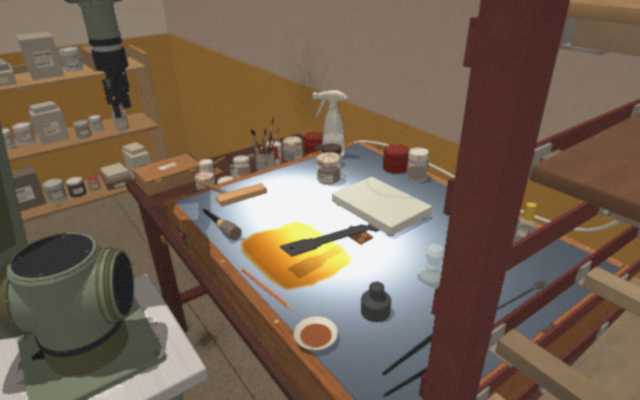

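View pics/top0.png

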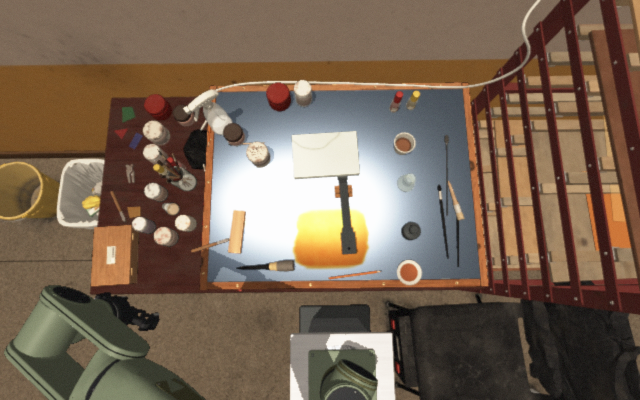

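The pictures match the network reports: the weight is at top (411,231), the pad at (349,243), the slab at about (326,157) and the batten at (237,231), with its long side roughly along world x. The pale glass muller at (406,182) is clearly a different thing from the weight.

```bash
cat >> h.py <<'E'
def Rt(yaw,tilt=0):
    """tool down, tool y at world yaw (deg); tilt (deg): top of tool leans toward +x of the frame whose y = -tool y"""
    y=np.array([np.cos(np.radians(yaw)),np.sin(np.radians(yaw)),0]); z=np.array([0,0,-1.]); x=np.cross(y,z)
    M=np.stack([x,y,z],1)
    return (R.from_rotvec(np.radians(tilt)*-y)*R.from_matrix(M))
def go(P,yaw,tilt=0,cur=None):
    o=env.get_obs(); p0,r0=(o["position"],R.from_rotvec(o["eef_rot"])) if cur is None else cur
    s=r0.inv().apply(np.array(P)-p0)*100; t=np.degrees((r0.inv()*Rt(yaw,tilt)).as_rotvec())
    print("shift cm",s.round(2),"turn deg",t.round(2)); return s,t
def un(u,v,z,name):
    p=camera_params(name); d=np.linalg.inv(np.array(p["intrinsics"]))@[u,v,1]; d=att(p)@np.array([d[0],-d[1],-d[2]])
    e=np.array(p["eye"]); return (e+d*(z-e[2])/d[2])
E
python3 - <<'E'
from h import *
print(env.nose_length)
a=cv2.imread("pics/top0.png"); b=cv2.imread("pics/side0.png")
c=cv2.resize(a[190:280,185:305],None,fx=4,fy=4,interpolation=cv2.INTER_CUBIC)
d=cv2.resize(b[170:230,190:290],None,fx=4.8,fy=4.8,interpolation=cv2.INTER_CUBIC)
d=cv2.resize(d,(480,240)); cv2.imwrite("pics/crop1.png",np.vstack([c,d[:240]]))
# slab & batten masks
h=cv2.cvtColor(a,cv2.COLOR_BGR2HSV)
def rect(m,z,box):
    mm=np.zeros_like(m); x0,y0,x1,y1=box; mm[y0:y1,x0:x1]=m[y0:y1,x0:x1]
    cs,_=cv2.findContours(mm,cv2.RETR_EXTERNAL,cv2.CHAIN_APPROX_NONE); k=max(cs,key=cv2.contourArea)
    pts=cv2.boxPoints(cv2.minAreaRect(k)); W=np.array([un(u,v,z,"top") for u,v in pts]); print(pts.round(1).tolist()); print(W[:,:2])
    e=W[1]-W[0],W[2]-W[1]; e=max(e,key=np.linalg.norm); print("c",W.mean(0),"long yaw",np.degrees(np.arctan2(e[1],e[0])))
rect(((h[...,0]<25)&(h[...,1]>90)&(h[...,2]>80)).astype(np.uint8),.018,(218,205,250,258))
rect(((h[...,1]<60)&(h[...,2]>150)).astype(np.uint8),.036,(280,125,368,185))
for yaw in(-86,94):go((.466,-.237,.18),yaw)
E
```

```text
0.017
[[227.5, 251.60000610351562], [232.39999389648438, 209.89999389648438], [245.0, 211.3000030517578], [240.1999969482422, 253.10000610351562]]
[[0.4069 0.3607]
 [0.5429 0.3501]
 [0.5375 0.3083]
 [0.4017 0.3198]]
c [0.4723 0.3347 0.018 ] long yaw -4.43607328560005
[[280.0, 125.0], [367.0, 125.0], [367.0, 184.0], [280.0, 184.0]]
[[ 0.8302  0.1942]
 [ 0.8261 -0.1013]
 [ 0.6204 -0.0939]
 [ 0.6241  0.1919]]
c [0.7252 0.0478 0.036 ] long yaw -90.78796706251902
shift cm [-52.28 -58.06   6.83] turn deg [  0.    -0.01 149.66]
shift cm [-52.28 -58.06   6.83] turn deg [  0.     0.   -30.34]
```

View pics/crop1.png

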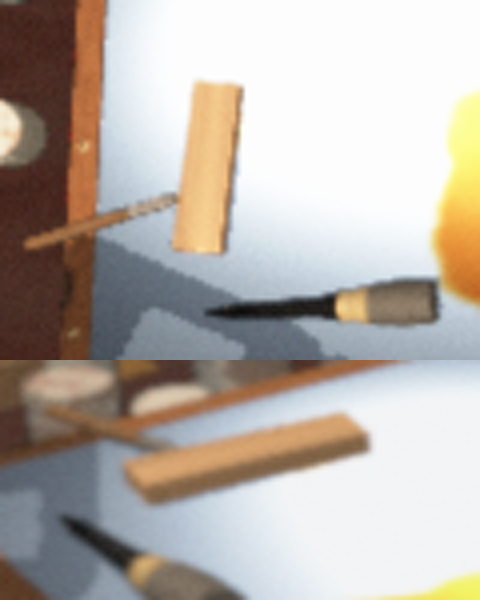

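The crop shows the batten lying flat with corners at about top (227..245, 210..253) and a stray thin brush touching its left side near its rear. I'll grip the batten near its middle to stay clear of that brush. First I move toward the weight.

apply_moves([
  [[-2.6,-2.9,0.34],[0,0,7.4],8.5],
  [[-5.2,-5.8,0.68],[0,0,14.9],8.5],
  [[-7.8,-8.7,1.0],[0,0,22.4],8.5],
  [[-10.4,-11.6,1.36],[0,0,29.9],8.5],
  [[-13.07,-14.52,1.7],[0,0,37.4],8.5],
])

```text
t: 1.8
position: [0.308, 0.3258, 0.2313]
eef_rot: [1.665, 2.664, 0.001]
force: [0.7, 0.1, -0.1]
width: 0.085
grasp_force: 0.0
```

apply_moves([
  [[-3.84,-0.72,0.34],[0,0,7.4],8.5],
  [[-7.68,-1.44,0.68],[0,0,14.9],8.5],
  [[-11.52,-2.15,1.0],[0,0,22.4],8.5],
  [[-15.37,-2.87,1.36],[0,0,29.9],8.5],
  [[-19.21,-3.59,1.7],[0,0,37.4],8.5],
])

```text
t: 2.3
position: [0.3609, 0.1376, 0.2145]
eef_rot: [2.431, 1.989, 0.002]
force: [1.1, 0.0, 0.3]
width: 0.0852
grasp_force: 0.0
```

apply_moves([
  [[-3.49,1.76,0.34],[0,0,7.4],8.5],
  [[-6.98,3.52,0.68],[0,0,14.9],8.5],
  [[-10.46,5.29,1.0],[0,0,22.4],8.5],
  [[-13.95,7.05,1.36],[0,0,29.9],8.5],
  [[-17.44,8.81,1.7],[0,0,37.4],8.5],
])

```text
t: 2.8
position: [0.4137, -0.0508, 0.1975]
eef_rot: [2.941, 1.103, 0.001]
force: [1.2, 0.0, -0.4]
width: 0.0844
grasp_force: 0.0
```

apply_moves([
  [[-1.7,3.52,0.34],[0,0,7.4],8.5],
  [[-3.4,7.04,0.68],[0,0,14.9],8.5],
  [[-5.1,10.55,1.0],[0,0,22.4],8.5],
  [[-6.8,14.07,1.36],[0,0,29.9],8.5],
  [[-8.5,17.59,1.7],[0,0,37.4],8.5],
])

```text
t: 3.3
position: [0.4664, -0.239, 0.1802]
eef_rot: [-3.14, -0.102, -0.001]
force: [0.2, -0.4, 0.0]
width: 0.0851
grasp_force: 0.0
```

```bash
python3 - <<'E'
from h import *
o=env.get_obs();print(o["t"],o["position"],o["joint_positions"])
save("side","s1.png"); save("top","t1.png")
for n in("side","top"):
    for l in("weight_mid","slab_edge","slab","bar_pad","bar_toe"): lm(l,n,1)
P=np.array([.466,-.237,.058]);go(P,-86)
a=cv2.imread("pics/side0.png")[150:330,250:450];b=cv2.imread("pics/t1.png")[110:290,280:460]
cv2.imwrite("pics/crop2.png",np.hstack([cv2.resize(a,(400,360)),cv2.resize(b,(360,360))]))
E
```

```text
3.3 [ 0.4664 -0.239   0.1802] [-0.4956  0.2946  1.7847  0.0003  1.0619  1.0101]
side slab_edge 0.79 [0.6496 0.033  0.0078] [359. 219.]
side slab 0.93 [ 0.7216  0.041  -0.0002] [378. 211.]
side bar_pad 0.69 [ 0.426  -0.0262  0.0563] [297. 245.]
side bar_toe 0.65 [ 0.672  -0.0128  0.0072] [378. 224.]
top weight_mid 0.52 [ 0.4657 -0.2381  0.0319] [413. 231.]
top slab_edge 0.88 [0.6526 0.0417 0.0083] [326. 177.]
top slab 0.75 [0.6507 0.0418 0.0077] [326. 178.]
top bar_pad 0.95 [ 0.4299 -0.0251  0.0561] [348. 242.]
top bar_toe 0.75 [ 0.6758 -0.011   0.0106] [341. 170.]
shift cm [-0.02  0.04 12.26] turn deg [ 0.   -0.02  0.12]
```

View pics/crop2.png

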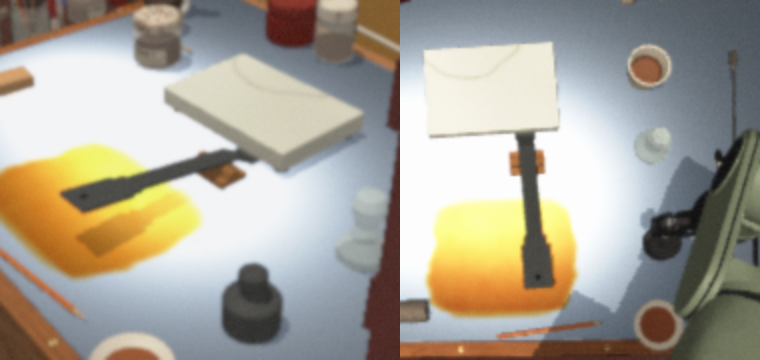

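The crop shows the bar running straight from pad at crop (538,270) to its toe under the slab's near edge at crop (527,135), about 4 degrees off world x. The gripper is directly over the weight. I go down and grip the knob.

apply_moves([
  [[0,0,3.0],[0,0,0],8.5],
  [[0,0,6.0],[0,0,0],8.5],
  [[0,0,9.0],[0,0,0],8.5],
  [[0,0,11.2],[0,0,0],8.0],
  [[0,0,12.1],[0,0,0],7.0],
], grip_force=60)

```text
t: 4.4
position: [0.465, -0.2363, 0.0574]
eef_rot: [-3.138, -0.112, 0.005]
force: [0.1, 0.2, 0.6]
width: 0.0702
grasp_force: 0.0
```

apply_moves([
  [[0,0,0],[0,0,0],4.5],
  [[0,0,0],[0,0,0],2.0],
  [[0,0,0],[0,0,0],2.0],
  [[0,0,0],[0,0,0],2.0],
  [[0,0,0],[0,0,0],2.0],
], grip_force=60)

```text
t: 4.9
position: [0.4666, -0.2365, 0.0608]
eef_rot: [-3.139, -0.11, -0.003]
force: [-0.2, 5.2, 6.0]
width: 0.0265
grasp_force: 58.8
```

apply_moves([
  [[0,0,-0.5],[0,0,0],2.0],
  [[0,0,-2.5],[0,0,0],2.0],
  [[0,0,-6.0],[0,0,0],2.0],
  [[0,0,-9.5],[0,0,0],2.0],
  [[0,0,-12],[0,0,0],2.0],
])

```text
t: 5.4
position: [0.4661, -0.2377, 0.1812]
eef_rot: [3.138, 0.111, 0.002]
force: [1.4, -1.2, -8.2]
width: 0.0261
grasp_force: 60.5
```

```bash
python3 - <<'E'
from h import *
o=env.get_obs();print(o["t"],o["position"],o["force"],o["width"])
B=np.array([.4278,-.0266,.056]);c,s=np.cos(np.radians(3.8)),np.sin(np.radians(3.8))
def tcp(B,th,h): return B+h*np.array([np.sin(th)*c,np.sin(th)*s,np.cos(th)])
go(tcp(B,.17,.0608)+[0,0,.04],-86.2,9.74)
go(tcp(B,.17,.0608)+[0,0,.04],-86.2,0)
E
```

```text
5.4 [ 0.4661 -0.2377  0.1812] [ 1.374  -1.2087 -8.2331] 0.026129797631679986
shift cm [ -1.3  -21.33   2.49] turn deg [ 0.11 -9.81  0.25]
shift cm [ -1.3  -21.33   2.49] turn deg [ 0.09 -0.07  0.26]
```

apply_moves([
  [[-0.2,-3.5,0.4],[0,0,0],2.0],
  [[-0.5,-8.0,0.9],[0,-2,0],2.0],
  [[-0.8,-12.5,1.4],[0,-5,0],2.0],
  [[-1.1,-17.0,1.9],[0,-8,0.1],2.0],
  [[-1.3,-21.3,2.4],[0.1,-9.8,0.2],2.0],
])

```text
t: 5.9
position: [0.4378, -0.0242, 0.155]
eef_rot: [3.123, 0.105, -0.269]
force: [1.8, 0.2, -7.4]
width: 0.0265
grasp_force: 60.8
```

apply_moves([
  [[0,0,0],[0,0,0],2.0],
  [[0,0,0],[0,0,0],2.0],
  [[0,0,0],[0,0,0],2.0],
  [[0,0,0],[0,0,0],2.0],
  [[0,0,0],[0,0,0],2.0],
])

```text
t: 6.4
position: [0.4382, -0.0266, 0.1554]
eef_rot: [3.124, 0.102, -0.267]
force: [0.1, 0.2, -7.9]
width: 0.0265
grasp_force: 61.4
```

```bash
python3 - <<'E'
from h import *
o=env.get_obs();p=o["position"];r=R.from_rotvec(o["eef_rot"]);print(o["t"],p,o["force"],o["width"])
save("side","s2.png"); save("top","t2.png")
for n in("side","top"):
    for l in("weight_mid","bar_pad","slab_edge"): lm(l,n,1)
print("expect mid", r.apply([0,0,.0268])+p, "base",r.apply([0,0,.0608])+p, px(r.apply([0,0,.0608])+p,"side"))
a=cv2.imread("pics/s2.png")[170:290,250:410];b=cv2.imread("pics/t2.png")[200:290,310:400]
cv2.imwrite("pics/crop3.png",np.hstack([cv2.resize(a,(480,360)),cv2.resize(b,(320,360))]))
E
```

```text
6.4 [ 0.4382 -0.0266  0.1554] [ 0.1169  0.1677 -7.9075] 0.026547074731026323
side weight_mid 0.78 [ 0.4354 -0.0226  0.1294] [299. 214.]
side bar_pad 0.84 [ 0.4266 -0.0279  0.0565] [298. 246.]
side slab_edge 0.77 [0.6493 0.0335 0.0083] [359. 219.]
top slab_edge 0.72 [0.6511 0.0382 0.0119] [327. 177.]
expect mid [ 0.4336 -0.0269  0.129 ] base [ 0.4279 -0.0272  0.0955] [297.6164 230.0165]
```

View pics/crop3.png

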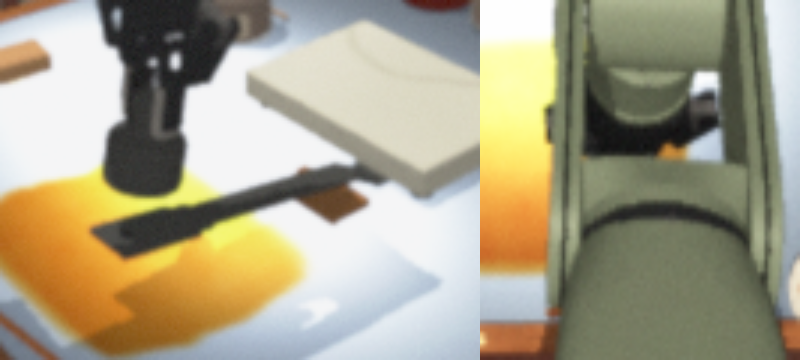

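The side crop shows the weight held with its base parallel to the sloping pad and centred above it: base at about crop (143,180), pad at (135,235). I work out the lowering path next.

```bash
cat >> h.py <<'E'
C,S=np.cos(np.radians(3.8)),np.sin(np.radians(3.8))
B0=np.array([.4278,-.0266,.056])
def pad(th):
    f=(.17-th)/.26; d=-.0034*f
    return B0+np.array([d*C,d*S,-.047*f])
def pose(th,h,up=0):
    P=pad(th)+h*np.array([np.sin(th)*C,np.sin(th)*S,np.cos(th)])+[0,0,up]
    return P,Rt(-86.2,np.degrees(th))
def chain(poses,cur=None):
    o=env.get_obs(); p0,r0=(o["position"],R.from_rotvec(o["eef_rot"])) if cur is None else cur
    for P,r in poses:
        print("shift",(r0.inv().apply(P-p0)*100).round(2),"turn",np.degrees((r0.inv()*r).as_rotvec()).round(2)); p0,r0=P,r
E
python3 - <<'E'
from h import *
chain([pose(.17,.0608,.005)]+[pose(t,.0608) for t in (.17,.118,.066,.014,-.038,-.09)])
E
```

```text
shift [0.58 0.02 3.39] turn [-0.08  0.05  0.05]
shift [0.08 0.   0.49] turn [0. 0. 0.]
shift [-0.22  0.    0.95] turn [0.   2.98 0.  ]
shift [-0.27 -0.    0.95] turn [0.   2.98 0.  ]
shift [-0.32  0.    0.95] turn [ 0.    2.98 -0.  ]
shift [-0.37  0.    0.95] turn [0.   2.98 0.  ]
shift [-0.42  0.    0.94] turn [0.   2.98 0.  ]
```

apply_moves([
  [[0.17,0,1.0],[0,0,0],2.0],
  [[0.34,0,2.0],[0,0,0],2.0],
  [[0.48,0,2.8],[0,0,0],2.0],
  [[0.55,0.01,3.2],[0,0,0],2.0],
  [[0.58,0.02,3.39],[0,0,0],2.0],
])

```text
t: 7.3
position: [0.4377, -0.0258, 0.1201]
eef_rot: [3.124, 0.105, -0.27]
force: [0.6, -0.7, -7.7]
width: 0.0266
grasp_force: 61.4
```

apply_moves([
  [[0.02,0,0.1],[0,0,0],2.0],
  [[0.04,0,0.2],[0,0,0],2.0],
  [[0.05,0,0.3],[0,0,0],2.0],
  [[0.06,0,0.4],[0,0,0],2.0],
  [[0.08,0,0.49],[0,0,0],2.0],
])

```text
t: 7.8
position: [0.4381, -0.0258, 0.116]
eef_rot: [3.124, 0.105, -0.267]
force: [-0.5, -0.7, -7.0]
width: 0.0265
grasp_force: 61.4
```

apply_moves([
  [[-0.04,0,0.19],[0,0.6,0],2.0],
  [[-0.08,0,0.38],[0,1.2,0],2.0],
  [[-0.13,0,0.57],[0,1.8,0],2.0],
  [[-0.18,0,0.76],[0,2.4,0],2.0],
  [[-0.22,0,0.95],[0,3.0,0],2.0],
])

```text
t: 8.3
position: [0.4341, -0.026, 0.107]
eef_rot: [3.132, 0.105, -0.185]
force: [-0.2, 0.6, -3.1]
width: 0.0265
grasp_force: 61.8
```

apply_moves([
  [[-0.05,0,0.19],[0,0.6,0],2.0],
  [[-0.1,0,0.38],[0,1.2,0],2.0],
  [[-0.16,0,0.57],[0,1.8,0],2.0],
  [[-0.22,0,0.76],[0,2.4,0],2.0],
  [[-0.27,0,0.95],[0,3.0,0],2.0],
])

```text
t: 8.8
position: [0.4301, -0.0263, 0.0976]
eef_rot: [3.137, 0.106, -0.104]
force: [-0.1, 0.2, -3.8]
width: 0.0262
grasp_force: 61.8
```

```bash
python3 - <<'E'
from h import *
o=env.get_obs();p=o["position"];r=R.from_rotvec(o["eef_rot"]);print(o["t"],p,o["force"],o["torque"])
print("target",pose(.066,.0608)[0])
save("side","s3.png")
for l in("weight_mid","bar_pad","slab_edge","slab_gap"): lm(l,"side",1)
E
```

```text
8.8 [ 0.4301 -0.0263  0.0976] [-0.1025  0.2228 -3.7554] [-0.0431  0.0356  0.0478]
target [ 0.4304 -0.0264  0.0979]
side weight_mid 0.9 [ 0.4291 -0.0243  0.0722] [298. 238.]
side bar_pad 0.87 [ 0.4228 -0.0265  0.0395] [297. 252.]
side slab_edge 0.61 [0.6538 0.0333 0.0178] [360. 215.]
side slab_gap 0.59 [0.6446 0.0918 0.015 ] [343. 208.]
```

View pics/s3.png

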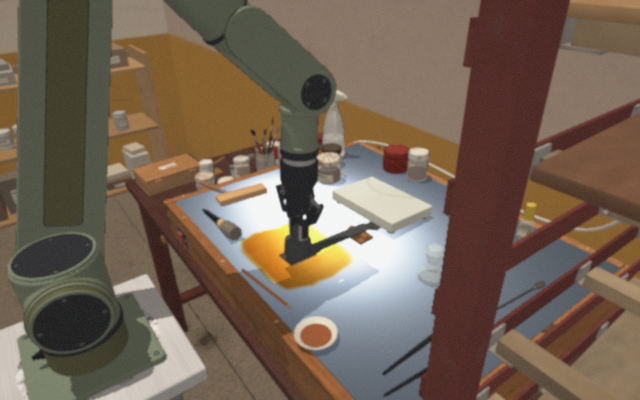

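The picture shows the weight on the pad at (298,240), the bar going down and the slab at (380,202) beginning to lift. The forces are small, so I carry on lowering.

apply_moves([
  [[-0.06,0,0.19],[0,0.6,0],2.0],
  [[-0.12,0,0.38],[0,1.2,0],2.0],
  [[-0.19,0,0.57],[0,1.8,0],2.0],
  [[-0.26,0,0.76],[0,2.4,0],2.0],
  [[-0.32,0,0.95],[0,3.0,0],2.0],
])

```text
t: 9.55
position: [0.4265, -0.0266, 0.0884]
eef_rot: [-3.139, -0.106, 0.02]
force: [-1.4, -0.9, -3.2]
width: 0.0266
grasp_force: 61.8
```

apply_moves([
  [[-0.07,0,0.19],[0,0.6,0],2.0],
  [[-0.14,0,0.38],[0,1.2,0],2.0],
  [[-0.22,0,0.57],[0,1.8,0],2.0],
  [[-0.3,0,0.76],[0,2.4,0],2.0],
  [[-0.37,0,0.95],[0,3.0,0],2.0],
])

```text
t: 10.05
position: [0.4229, -0.0269, 0.079]
eef_rot: [-3.137, -0.105, -0.062]
force: [-0.4, -0.8, -3.5]
width: 0.0265
grasp_force: 61.8
```

apply_moves([
  [[-0.06,0,0.15],[0,0.5,0],2.0],
  [[-0.13,0,0.3],[0,1.0,0],2.0],
  [[-0.2,0,0.45],[0,1.5,0],2.0],
  [[-0.27,0,0.6],[0,2.0,0],2.0],
  [[-0.33,0,0.75],[0,2.5,0],2.0],
])

```text
t: 10.55
position: [0.4201, -0.027, 0.0715]
eef_rot: [-3.133, -0.105, -0.131]
force: [0.1, -0.2, -1.2]
width: 0.0268
grasp_force: 61.8
```

apply_moves([
  [[-0.04,0,0.1],[0,0.3,0],2.0],
  [[-0.08,0,0.2],[0,0.5,0],2.0],
  [[-0.09,0,0.25],[0,0.5,0],2.0],
  [[-0.09,0,0.25],[0,0.5,0],2.0],
  [[-0.09,0,0.25],[0,0.5,0],2.0],
])

```text
t: 11.05
position: [0.4196, -0.027, 0.0694]
eef_rot: [-3.132, -0.105, -0.144]
force: [-0.9, 1.0, 5.3]
width: 0.0265
grasp_force: 62.5
```

```bash
python3 - <<'E'
from h import *
o=env.get_obs();p=o["position"];r=R.from_rotvec(o["eef_rot"]);print(o["t"],p,o["force"],o["torque"])
save("side","s4.png")
for l in("weight_mid","bar_pad","slab_edge","slab_gap","batten_mid"): lm(l,"side",1)
a=cv2.imread("pics/s4.png")[180:280,270:440]
cv2.imwrite("pics/crop4.png",cv2.resize(a,None,fx=4,fy=4,interpolation=cv2.INTER_CUBIC))
E
```

```text
11.05 [ 0.4196 -0.027   0.0694] [-0.9113  1.0417  5.2875] [-0.0802  0.0799 -0.0374]
side weight_mid 0.97 [ 0.4229 -0.0242  0.0403] [296. 251.]
side bar_pad 0.85 [ 0.4253 -0.0304  0.0095] [299. 264.]
side slab_edge 0.71 [0.6541 0.0313 0.0336] [361. 210.]
side slab_gap 0.73 [ 0.6253 -0.2263 -0.0006] [429. 278.]
side batten_mid 0.72 [0.4691 0.3307 0.0106] [241. 194.]
```

View pics/crop4.png

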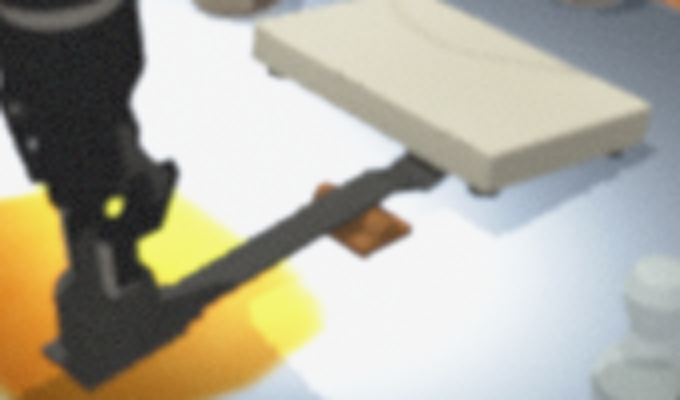

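The bar end is now on the box: the force turned to +5 N, the near feet are clear at crop (275,70) and (485,190), and the weight stands on the pad. I open the fingers and retreat.

apply_moves([
  [[0,0,-0.05],[0,0,0],3.2],
  [[0,0,-0.05],[0,0,0],4.5],
  [[0,0,-0.05],[0,0,0],6.0],
  [[0,0,-0.05],[0,0,0],7.5],
  [[0,0,-0.05],[0,0,0],8.0],
])

```text
t: 11.85
position: [0.4189, -0.0271, 0.0693]
eef_rot: [-3.132, -0.105, -0.142]
force: [0.2, -0.5, -0.0]
width: 0.0798
grasp_force: 0.0
```

apply_moves([
  [[0,0,-1],[0,0,0],8.0],
  [[0,0,-3],[0,0,0],8.0],
  [[0,0,-6],[0,0,0],8.0],
  [[0,0,-9],[0,0,0],8.0],
  [[0,0,-11],[0,0,0],8.0],
])

```text
t: 12.35
position: [0.4095, -0.028, 0.1817]
eef_rot: [-3.132, -0.105, -0.147]
force: [0.0, 0.1, -1.2]
width: 0.0802
grasp_force: 0.0
```

```bash
python3 - <<'E'
from h import *
o=env.get_obs();p=o["position"];print(o["t"],p,o["force"],o["width"])
save("side","s5.png")
for l in("weight_mid","bar_pad","slab_edge","slab_gap","fulcrum"): lm(l,"side",1)
yb=np.radians(-4.4); G=np.array([.4715-.008*np.cos(yb),.333-.008*np.sin(yb),0])
yaw=-90-4.4
M=[G+[0,0,.17],G+[0,0,.07],G+[0,0,.019]]
mid=(p+M[0])/2
chain([(mid,Rt(-90,0)),(M[0],Rt(yaw)),(M[1],Rt(yaw)),(M[2],Rt(yaw))])
E
```

```text
12.35 [ 0.4095 -0.028   0.1817] [ 0.0452  0.1294 -1.1508] 0.0802412465358452
side weight_mid 0.73 [ 0.4232 -0.0226  0.0398] [296. 251.]
side bar_pad 0.82 [ 0.4196 -0.0276  0.0127] [296. 263.]
side slab_edge 0.93 [0.6536 0.0337 0.0316] [360. 210.]
side slab_gap 0.72 [0.6462 0.0893 0.0288] [344. 203.]
side fulcrum 0.67 [ 0.6049 -0.0172 -0.0004] [358. 236.]
shift [  3.99 -17.83   0.62] turn [-0.28 -5.08  3.84]
shift [  2.7  -18.08   0.58] turn [0.  0.  4.4]
shift [ 0.  0. 10.] turn [0. 0. 0.]
shift [0.  0.  5.1] turn [0. 0. 0.]
```

The weight holds the bar down and the slab edge is about 31 mm up. On to the batten.

apply_moves([
  [[0.8,-3.57,0.1],[0,-1.0,0.8],8.0],
  [[1.6,-7.1,0.25],[-0.1,-2.0,1.6],8.0],
  [[2.4,-10.7,0.4],[-0.2,-3.0,2.4],8.0],
  [[3.2,-14.3,0.5],[-0.2,-4.0,3.2],8.0],
  [[3.99,-17.83,0.62],[-0.28,-5.08,3.84],8.0],
])

```text
t: 13.15
position: [0.4368, 0.1541, 0.1754]
eef_rot: [3.14, -0.0, -0.002]
force: [0.5, -0.8, -0.2]
width: 0.08
grasp_force: 0.0
```

apply_moves([
  [[0.5,-3.6,0.1],[0,0,0.9],8.0],
  [[1.0,-7.2,0.2],[0,0,1.8],8.0],
  [[1.6,-10.8,0.4],[0,0,2.7],8.0],
  [[2.2,-14.5,0.5],[0,0,3.6],8.0],
  [[2.7,-18.08,0.58],[0,0,4.4],8.0],
])

```text
t: 13.65
position: [0.4639, 0.3348, 0.169]
eef_rot: [3.137, -0.121, -0.001]
force: [0.1, 0.4, 0.7]
width: 0.0802
grasp_force: 0.0
```

apply_moves([
  [[0,0,2],[0,0,0],8.0],
  [[0,0,4.5],[0,0,0],8.0],
  [[0,0,7],[0,0,0],8.0],
  [[0,0,9],[0,0,0],7.5],
  [[0,0,10],[0,0,0],7.0],
])

```text
t: 14.15
position: [0.4629, 0.3325, 0.0675]
eef_rot: [3.135, -0.12, -0.005]
force: [-0.4, 0.3, 0.5]
width: 0.0699
grasp_force: 0.0
```

```bash
python3 - <<'E'
from h import *
o=env.get_obs();p=o["position"];print(o["t"],p,o["force"],o["width"],o["joint_positions"])
save("side","s6.png");save("top","t6.png")
for n in("side","top"):
  for l in("batten_mid",): lm(l,n,1)
lm("weight_mid","top",1);lm("slab_gap","top",1);lm("slab_edge","top",1)
go((.4635,.3336,.019),-94.4)
a=cv2.imread("pics/s6.png")[150:230,180:300];b=cv2.imread("pics/t6.png")[170:290,200:370]
cv2.imwrite("pics/crop6.png",np.hstack([cv2.resize(a,(360,240)),cv2.resize(b,(340,240))]))
E
```

```text
14.15 [0.4629 0.3325 0.0675] [-0.4305  0.3183  0.5373] 0.06988901960415167 [ 0.6034  0.4844  1.8106 -0.0019  0.8513  2.2521]
side batten_mid 0.65 [0.4705 0.3342 0.0084] [241. 194.]
top batten_mid 0.72 [ 0.6045 -0.0138 -0.0007] [342. 191.]
top weight_mid 0.67 [ 0.423  -0.0257  0.0412] [348. 245.]
top slab_gap 0.89 [0.6524 0.0888 0.0278] [311. 176.]
top slab_edge 0.6 [0.6563 0.0423 0.0295] [325. 174.]
shift cm [-0.19  0.05  5.3 ] turn deg [-0.07 -0.21 -0.  ]
```

View pics/crop6.png

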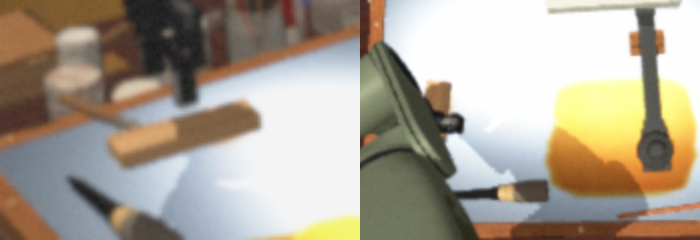

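The crops show the fingers straddling the batten near its middle, with the weight standing on the pad at crop (655,150). I grip the batten.

apply_moves([
  [[0,0,1.5],[0,0,0],7.0],
  [[0,0,3.0],[0,0,0],7.0],
  [[0,0,4.3],[0,0,0],7.0],
  [[0,0,4.8],[0,0,0],6.5],
  [[0,0,4.8],[0,0,0],5.5],
], grip_force=40)

```text
t: 15.0
position: [0.4645, 0.3334, 0.0225]
eef_rot: [3.139, -0.121, 0.002]
force: [-0.4, 0.5, -0.2]
width: 0.0552
grasp_force: 0.0
```

apply_moves([
  [[0,0,0],[0,0,0],4.5],
  [[0,0,0],[0,0,0],3.5],
  [[0,0,0],[0,0,0],3.5],
  [[0,0,0],[0,0,0],3.5],
  [[0,0,0],[0,0,0],3.5],
], grip_force=40)

```text
t: 15.5
position: [0.4653, 0.3339, 0.0238]
eef_rot: [-3.138, 0.121, -0.006]
force: [0.9, 0.4, 6.1]
width: 0.0386
grasp_force: 41.4
```

```bash
python3 - <<'E'
from h import *
o=env.get_obs();p=o["position"];r=R.from_rotvec(o["eef_rot"]);print(o["t"],p,o["force"])
L=np.array([p[0],p[1],.095]); A=np.array([.5484,.0731,.095]); Y=Rt(-86.2)
def at(i,z): return np.array([.6502+(i-.077)*C,.0799+(i-.077)*S,z]),Y
chain([(L,r),((L+A)/2,Rt(-90)),(A,Y),(at(-.025,.0255)),at(.045,.0255)])
E
```

```text
15.5 [0.4653 0.3339 0.0238] [0.9154 0.3781 6.1451]
shift [ 0.03 -0.01 -7.12] turn [0. 0. 0.]
shift [ 5.14 12.68  0.  ] turn [-0.06 -0.21 -4.4 ]
shift [ 4.16 13.04  0.  ] turn [ 0.   0.  -3.8]
shift [ 0.   -0.    6.95] turn [0. 0. 0.]
shift [ 7. -0.  0.] turn [0. 0. 0.]
```

apply_moves([
  [[0,0,-0.5],[0,0,0],3.5],
  [[0,0,-2],[0,0,0],3.5],
  [[0,0,-4],[0,0,0],3.5],
  [[0,0,-6],[0,0,0],3.5],
  [[0,0,-7.2],[0,0,0],3.5],
])

```text
t: 16.0
position: [0.4647, 0.3337, 0.0962]
eef_rot: [-3.139, 0.121, -0.005]
force: [0.5, 0.2, -0.6]
width: 0.0387
grasp_force: 40.8
```

apply_moves([
  [[1.0,2.5,0],[0,0,-0.9],3.5],
  [[2.0,5.0,0],[0,0,-1.8],3.5],
  [[3.1,7.6,0],[0,-0.1,-2.7],3.5],
  [[4.1,10.1,0],[0,-0.2,-3.5],3.5],
  [[5.14,12.68,0],[0,-0.2,-4.4],3.5],
])

```text
t: 16.5
position: [0.5059, 0.202, 0.0947]
eef_rot: [3.141, 0.001, -0.004]
force: [0.8, -0.2, -0.3]
width: 0.0392
grasp_force: 40.8
```

apply_moves([
  [[0.8,2.6,0],[0,0,-0.8],3.5],
  [[1.6,5.2,0],[0,0,-1.6],3.5],
  [[2.5,7.8,0],[0,0,-2.4],3.5],
  [[3.4,10.6,0],[0,0,-3.2],3.5],
  [[4.16,13.04,0],[0,0,-3.8],3.5],
])

```text
t: 17.0
position: [0.5475, 0.0713, 0.0946]
eef_rot: [3.14, 0.104, -0.004]
force: [-0.3, -0.5, -0.9]
width: 0.0388
grasp_force: 40.8
```

```bash
python3 - <<'E'
from h import *
o=env.get_obs();p=o["position"];print(o["t"],p,o["force"],o["width"],o["eef_rot"])
save("side","s7.png");save("top","t7.png")
for n in("side","top"):
  for l in("batten_mid","slab_gap","slab_edge","weight_mid"): lm(l,n,1)
Y=Rt(-86.2)
def at(i,z): return np.array([.6502+(i-.077)*C,.0799+(i-.077)*S,z]),Y
chain([(at(-.025,.0255)),at(.045,.0255)])
a=cv2.imread("pics/s7.png")[150:280,270:440];b=cv2.imread("pics/t7.png")[130:260,270:390]
cv2.imwrite("pics/crop7.png",np.hstack([cv2.resize(a,(440,340)),cv2.resize(b,(320,340))]))
E
```

```text
17.0 [0.5475 0.0713 0.0946] [-0.2822 -0.4824 -0.9078] 0.03880531709959674 [ 3.1396  0.1044 -0.0038]
side slab_gap 0.56 [0.6469 0.0903 0.0303] [344. 202.]
side slab_edge 0.8 [0.6517 0.0338 0.0299] [360. 211.]
side weight_mid 0.86 [ 0.4245 -0.0199  0.0399] [296. 250.]
top batten_mid 0.65 [ 0.605  -0.015  -0.0031] [343. 191.]
top weight_mid 0.48 [ 0.4236 -0.0269  0.0447] [348. 244.]
shift [0.11 0.05 6.95] turn [-0.    0.09  0.07]
shift [ 7. -0.  0.] turn [0. 0. 0.]
```

View pics/crop7.png

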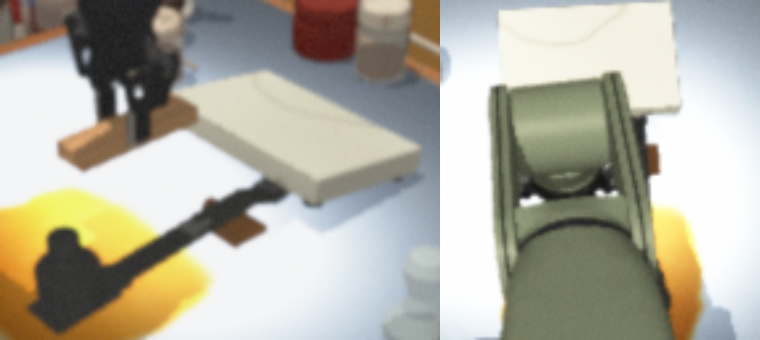

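The side crop shows the batten level in the hand, its front end at crop (197,108) just in front of and above the free left half of the raised edge, with the bar and weight undisturbed. I lower it and then check the fit.

apply_moves([
  [[0.1,0.05,2],[0,0,0],3.5],
  [[0.1,0.05,4],[0,0,0],3.5],
  [[0.1,0.05,5.8],[0,0,0],3.5],
  [[0.1,0.05,6.6],[0,0,0],3.5],
  [[0.1,0.05,6.85],[0,0,0],3.5],
])

```text
t: 18.0
position: [0.5481, 0.0726, 0.0257]
eef_rot: [3.14, 0.105, -0.005]
force: [-0.1, -0.8, -0.1]
width: 0.0389
grasp_force: 40.8
```

```bash
python3 - <<'E'
from h import *
o=env.get_obs();p=o["position"];r=R.from_rotvec(o["eef_rot"]);print(o["t"],p,o["force"],o["width"],o["eef_rot"])
save("side","s8.png")
im=cv2.imread("pics/s8.png")
for l in("slab_gap","slab_edge"): lm(l,"side",1)
x0,y0=290,165;a=cv2.resize(im[y0:y0+90,x0:x0+120],None,fx=6,fy=6,interpolation=cv2.INTER_CUBIC)
bz=p[2]-.0238
ex=np.array([C,S,0]);ey=np.array([-S,C,0])
for q in(.077,-.063):
  for yy in(-.02,.02):
    for z in(0,.018):
      u=(px(p*[1,1,0]+[0,0,bz+z]+q*ex+yy*ey,"side")-[x0,y0]+.5)*6; cv2.circle(a,tuple(int(v) for v in u),3,(0,0,255),-1)
for yy in(-.11,-.05,0,.05,.11):
  u=(px(np.array([.653,.038,.030])+yy*ey,"side")-[x0,y0]+.5)*6; cv2.circle(a,tuple(int(v) for v in u),3,(255,0,0),-1)
cv2.imwrite("pics/crop8.png",a)
E
```

```text
18.0 [0.5481 0.0726 0.0257] [-0.1196 -0.7825 -0.0719] 0.03892303446038067 [ 3.1396  0.1051 -0.0048]
side slab_gap 0.74 [0.6483 0.0914 0.0278] [345. 203.]
side slab_edge 0.95 [0.6532 0.0332 0.0288] [360. 211.]
```

View pics/crop8.png

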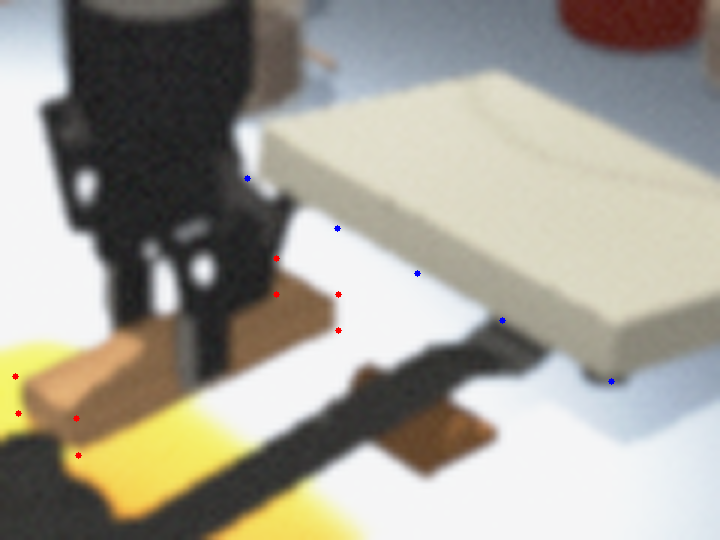

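The overlay shows the model batten (red) matching the real one within a pixel or two. The real edge (263,172)–(615,378) lies a few mm farther and to the right of my estimate. I'll shift 6 mm right and slide in about 7.5 cm.

apply_moves([
  [[0.3,0.3,0.02],[0,0,0],3.5],
  [[0.8,0.6,0.05],[0,0,0],3.5],
  [[1.8,0.6,0.05],[0,0,0],3.5],
  [[2.8,0.6,0.05],[0,0,0],3.5],
  [[3.8,0.6,0.05],[0,0,0],3.5],
])

```text
t: 18.65
position: [0.5883, 0.0689, 0.0261]
eef_rot: [-3.14, -0.104, 0.001]
force: [0.1, -0.4, -1.7]
width: 0.0384
grasp_force: 40.8
```

apply_moves([
  [[0.8,0,0],[0,0,0],3.5],
  [[1.6,0,0],[0,0,0],3.5],
  [[2.4,0,0],[0,0,0],3.5],
  [[3.1,0,0],[0,0,0],3.5],
  [[3.7,0,0],[0,0,0],3.5],
])

```text
t: 19.15
position: [0.6244, 0.0714, 0.0258]
eef_rot: [3.14, 0.104, -0.002]
force: [0.6, 0.2, -0.7]
width: 0.0389
grasp_force: 40.8
```

```bash
python3 - <<'E'
from h import *
o=env.get_obs();p=o["position"];print(o["t"],p,o["force"],o["width"])
save("side","s9.png")
for l in("slab_gap","slab_edge","slab","weight_mid"): lm(l,"side",1)
im=cv2.imread("pics/s9.png");x0,y0=290,165;a=cv2.resize(im[y0:y0+90,x0:x0+120],None,fx=6,fy=6,interpolation=cv2.INTER_CUBIC)
cv2.imwrite("pics/crop9.png",a)
E
```

```text
19.15 [0.6244 0.0714 0.0258] [ 0.6153  0.1851 -0.7004] 0.03889964126811156
side slab_gap 0.87 [0.6473 0.0895 0.0304] [345. 203.]
side slab_edge 0.65 [0.6308 0.0686 0.0085] [345. 215.]
side slab 0.74 [ 0.6307 -0.2251  0.0016] [431. 276.]
side weight_mid 0.67 [ 0.4257 -0.0252  0.0409] [297. 251.]
```

View pics/crop9.png

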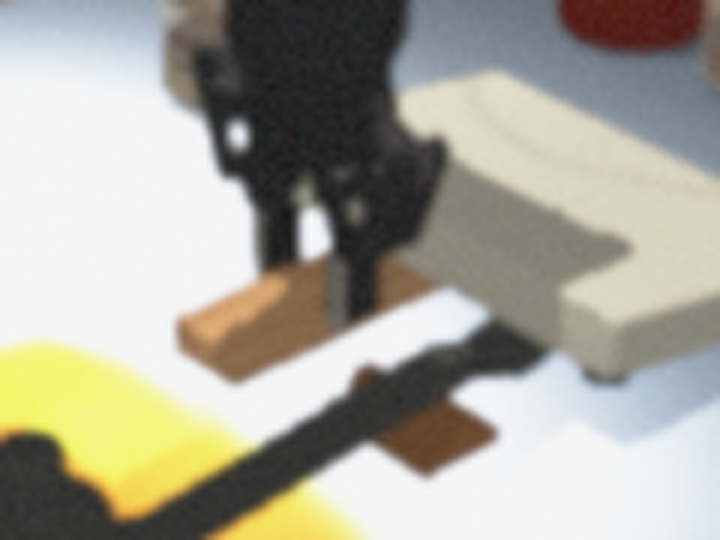

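The batten's front half is under the raised free half of the edge, entering at crop (430,280), beside the bar and without contact force. I set it down, release and go up.

apply_moves([
  [[0,0,0.1],[0,0,0],3.5],
  [[0,0,0.18],[0,0,0],3.5],
  [[0,0,0.18],[0,0,0],4.5],
  [[0,0,0.18],[0,0,0],5.5],
  [[0,0,0.18],[0,0,0],5.8],
])

```text
t: 19.9
position: [0.6238, 0.0713, 0.0242]
eef_rot: [3.14, 0.104, -0.002]
force: [-0.9, -0.3, 0.3]
width: 0.0579
grasp_force: 0.0
```

apply_moves([
  [[0,0,-0.5],[0,0,0],5.8],
  [[0,0,-2],[0,0,0],5.8],
  [[0,0,-5],[0,0,0],5.8],
  [[0,0,-9],[0,0,0],5.8],
  [[0,0,-13],[0,0,0],5.8],
])

```text
t: 20.4
position: [0.6237, 0.0713, 0.1555]
eef_rot: [3.14, 0.104, -0.003]
force: [0.4, 0.3, -0.1]
width: 0.0583
grasp_force: 0.0
```

```bash
python3 - <<'E'
from h import *
o=env.get_obs();p=o["position"];print(o["t"],p,o["force"],o["width"])
save("side","s10.png")
for l in("weight_mid","bar_pad","batten_mid","slab_edge"): lm(l,"side",1)
h=.0608
A,r=pose(-.09,h); A=np.array([.4192,-.0268,.0695]); n=-r.apply([0,0,1])
chain([(A+n*.11,r),(A+n*.03,r),(A,r)])
E
```

```text
20.4 [0.6237 0.0713 0.1555] [ 0.3701  0.3486 -0.0532] 0.058292226180485476
side weight_mid 0.78 [ 0.4242 -0.0229  0.0396] [296. 251.]
side bar_pad 0.62 [ 0.4205 -0.0255  0.0104] [296. 263.]
side batten_mid 0.58 [0.6286 0.0708 0.0066] [343. 216.]
side slab_edge 0.82 [0.6534 0.0354 0.0354] [360. 209.]
shift [-22.03   8.43  -2.46] turn [0.   5.26 0.  ]
shift [0. 0. 8.] turn [0. 0. 0.]
shift [-0. -0.  3.] turn [0. 0. 0.]
```

apply_moves([
  [[-4.4,1.7,-0.5],[0,1.0,0],8],
  [[-8.8,3.4,-1.0],[0,2.1,0],8],
  [[-13.2,5.1,-1.5],[0,3.2,0],8],
  [[-17.6,6.8,-2.0],[0,4.2,0],8],
  [[-22.03,8.43,-2.46],[0,5.26,0],8],
])

```text
t: 21.15
position: [0.407, -0.0278, 0.1775]
eef_rot: [-3.134, -0.105, -0.137]
force: [-0.3, -0.9, 1.2]
width: 0.0801
grasp_force: 0.0
```

apply_moves([
  [[0,0,0.5],[0,0,0],8],
  [[0,0,2.5],[0,0,0],8],
  [[0,0,4.5],[0,0,0],8],
  [[0,0,6.5],[0,0,0],8],
  [[0,0,8],[0,0,0],8],
])

```text
t: 21.65
position: [0.416, -0.0267, 0.0971]
eef_rot: [-3.133, -0.104, -0.136]
force: [-0.2, -0.8, 0.3]
width: 0.0802
grasp_force: 0.0
```

```bash
python3 - <<'E'
from h import *
o=env.get_obs();p=o["position"];print(o["t"],p,o["force"],o["width"])
A,r=pose(-.09,.0608); A=np.array([.4192,-.0268,.0695])
chain([(A,r)])
lm("weight_mid","side",1); 
E
```

```text
21.65 [ 0.416  -0.0267  0.0971] [-0.2067 -0.8405  0.261 ] 0.08015381704528989
shift [0.08 0.03 2.78] turn [-0.04  0.19 -0.01]
side weight_mid 0.78 [ 0.4242 -0.0229  0.0396] [296. 251.]
```

apply_moves([
  [[0.05,0,1.0],[0,0,0],8],
  [[0.08,0,2.0],[0,0,0],8],
  [[0.08,0.03,2.6],[0,0,0],8],
  [[0.08,0.03,2.75],[0,0,0],6],
  [[0.08,0.03,2.75],[0,0,0],4],
], grip_force=60)

```text
t: 22.2
position: [0.4203, -0.027, 0.0719]
eef_rot: [-3.134, -0.104, -0.141]
force: [0.4, -0.3, 0.2]
width: 0.0528
grasp_force: 0.0
```

apply_moves([
  [[0,0,0],[0,0,0],2],
  [[0,0,0],[0,0,0],2],
  [[0,0,0],[0,0,0],2],
  [[0,0,0],[0,0,0],2],
  [[0,0,0],[0,0,0],2],
])

```text
t: 22.7
position: [0.4206, -0.0267, 0.0726]
eef_rot: [-3.133, -0.104, -0.144]
force: [-1.8, 3.4, 5.7]
width: 0.0268
grasp_force: 58.8
```

```bash
python3 - <<'E'
from h import *
chain([pose(t,.0608) for t in (-.065,-.04,-.015,.01,.035)],cur=pose(-.09,.0608))
E
```

```text
shift [ 0.23 -0.   -0.45] turn [ 0.   -1.43 -0.  ]
shift [ 0.21 -0.   -0.45] turn [ 0.   -1.43  0.  ]
shift [ 0.2   0.   -0.45] turn [-0.   -1.43  0.  ]
shift [ 0.19 -0.   -0.45] turn [-0.   -1.43 -0.  ]
shift [ 0.18  0.   -0.45] turn [ 0.   -1.43 -0.  ]
```

apply_moves([
  [[0.05,0,-0.1],[0,-0.3,0],2],
  [[0.1,0,-0.2],[0,-0.6,0],2],
  [[0.15,0,-0.3],[0,-0.9,0],2],
  [[0.2,0,-0.4],[0,-1.2,0],2],
  [[0.23,0,-0.45],[0,-1.43,0],2],
])

```text
t: 23.2
position: [0.4218, -0.0269, 0.0765]
eef_rot: [-3.136, -0.104, -0.1]
force: [-0.2, 2.4, -4.0]
width: 0.0263
grasp_force: 59.2
```

apply_moves([
  [[0.04,0,-0.09],[0,-0.3,0],2],
  [[0.08,0,-0.18],[0,-0.6,0],2],
  [[0.13,0,-0.27],[0,-0.9,0],2],
  [[0.17,0,-0.36],[0,-1.2,0],2],
  [[0.21,0,-0.45],[0,-1.43,0],2],
])

```text
t: 23.7
position: [0.4237, -0.0267, 0.0813]
eef_rot: [-3.138, -0.104, -0.062]
force: [-0.6, 2.0, -4.1]
width: 0.0263
grasp_force: 59.2
```

apply_moves([
  [[0.04,0,-0.09],[0,-0.3,0],2],
  [[0.08,0,-0.18],[0,-0.6,0],2],
  [[0.12,0,-0.27],[0,-0.9,0],2],
  [[0.16,0,-0.36],[0,-1.2,0],2],
  [[0.2,0,-0.45],[0,-1.43,0],2],
])

```text
t: 24.2
position: [0.4257, -0.0267, 0.0859]
eef_rot: [-3.139, -0.104, -0.023]
force: [-0.6, -0.2, -4.6]
width: 0.0262
grasp_force: 59.2
```

apply_moves([
  [[0.04,0,-0.09],[0,-0.3,0],2],
  [[0.08,0,-0.18],[0,-0.6,0],2],
  [[0.12,0,-0.27],[0,-0.9,0],2],
  [[0.16,0,-0.36],[0,-1.2,0],2],
  [[0.19,0,-0.45],[0,-1.43,0],2],
])

```text
t: 24.7
position: [0.4278, -0.0266, 0.0904]
eef_rot: [3.139, 0.104, -0.015]
force: [0.0, 0.6, -7.8]
width: 0.0265
grasp_force: 59.4
```

```bash
python3 - <<'E'
from h import *
o=env.get_obs();print(o["t"],o["position"],o["force"])
save("side","s11.png")
for l in("weight_mid","bar_pad","batten_mid","slab_edge","slab_gap"): lm(l,"side",1)
E
```

```text
24.7 [ 0.4278 -0.0266  0.0904] [ 0.0378  0.5928 -7.766 ]
side weight_mid 0.95 [ 0.4285 -0.029   0.0571] [299. 245.]
side bar_pad 0.63 [ 0.4227 -0.0278  0.0265] [297. 257.]
side batten_mid 0.81 [0.63   0.0735 0.0084] [343. 214.]
side slab_edge 0.57 [0.6543 0.0351 0.0217] [360. 213.]
side slab_gap 0.94 [0.6501 0.0914 0.0186] [345. 206.]
```

The full weight (−7.8 N) is in the hand, so the slab has come to rest on the batten. I lift the weight away and carry it back to its old spot.

apply_moves([
  [[0,0,-0.1],[0,0,0],2],
  [[0,0,-0.3],[0,0,0],2],
  [[0,0,-0.6],[0,0,0],2],
  [[0,0,-1.2],[0,0,0],2],
  [[0,0,-2.2],[0,0,0],2],
])

```text
t: 25.5
position: [0.4274, -0.0265, 0.1127]
eef_rot: [3.14, 0.104, -0.017]
force: [0.9, 0.4, -7.6]
width: 0.0265
grasp_force: 59.6
```

apply_moves([
  [[0,0,-1.5],[0,0,0],2],
  [[0,0,-3],[0,0,0],2],
  [[0,0,-4.5],[0,0,0],2],
  [[0,0,-6],[0,0,0],2],
  [[0,0,-7],[0,0,0],2],
])

```text
t: 26.0
position: [0.4289, -0.0265, 0.1842]
eef_rot: [3.139, 0.104, -0.011]
force: [0.6, -0.7, -7.4]
width: 0.0263
grasp_force: 59.7
```

```bash
python3 - <<'E'
from h import *
o=env.get_obs();print(o["t"],o["position"],o["force"])
save("side","s12.png");save("top","t12.png")
for l in("bar_pad","batten_mid","slab_edge","slab_gap","weight_mid"): lm(l,"side",1)
Y=Rt(-86.2);D=np.array([.466,-.237,0])
chain([(D+[0,0,.17],Y),(D+[0,0,.075],Y)])
a=cv2.imread("pics/s12.png")[165:275,280:440]
cv2.imwrite("pics/crop12.png",cv2.resize(a,None,fx=4.5,fy=4.5,interpolation=cv2.INTER_CUBIC))
E
```

```text
26.0 [ 0.4289 -0.0265  0.1842] [ 0.5935 -0.6828 -7.4382]
side bar_pad 0.85 [ 0.4212 -0.0297  0.0269] [297. 258.]
side batten_mid 0.57 [0.6287 0.0702 0.01  ] [344. 215.]
side slab_edge 0.9 [0.6521 0.0343 0.0221] [360. 213.]
side slab_gap 0.65 [0.6491 0.089  0.024 ] [345. 205.]
side weight_mid 0.75 [ 0.4314 -0.0253  0.1538] [297. 205.]
shift [ 2.43 21.27  1.13] turn [-0.01  0.65 -0.  ]
shift [0.  0.  9.5] turn [0. 0. 0.]
```

View pics/crop12.png

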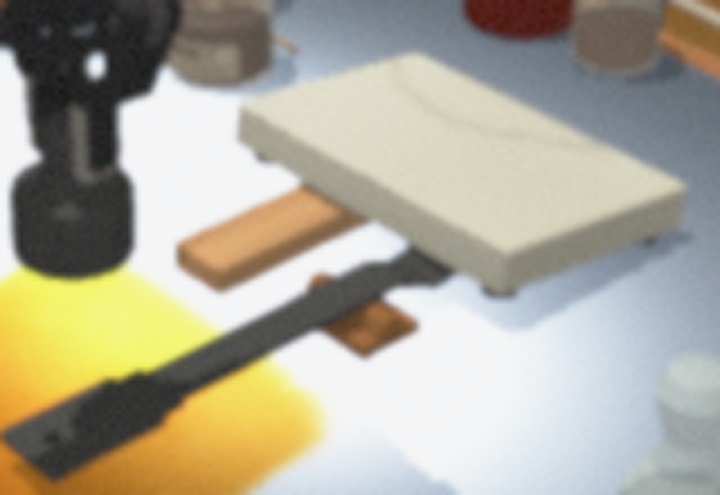

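The slab rests on the batten at crop (330,200), with both near feet off the box and the bar unloaded. I won't view any more pictures, because I have already gone past the allowance of ten. Now I set the weight down.

apply_moves([
  [[0.4,4.0,0.2],[0,0.1,0],2],
  [[0.9,8.5,0.4],[0,0.2,0],2],
  [[1.5,13.0,0.7],[0,0.4,0],2],
  [[2.0,17.5,0.9],[0,0.5,0],2],
  [[2.43,21.27,1.13],[0,0.65,0],2],
])

```text
t: 26.85
position: [0.4668, -0.2394, 0.17]
eef_rot: [-3.14, -0.103, -0.002]
force: [2.7, 0.1, -6.7]
width: 0.0264
grasp_force: 60.5
```

apply_moves([
  [[0,0,1.5],[0,0,0],2],
  [[0,0,4.0],[0,0,0],2],
  [[0,0,6.5],[0,0,0],2],
  [[0,0,8.5],[0,0,0],2],
  [[0,0,9.5],[0,0,0],2],
])

```text
t: 27.35
position: [0.4655, -0.2364, 0.0733]
eef_rot: [-3.137, -0.104, 0.004]
force: [-0.9, -0.5, -7.5]
width: 0.0264
grasp_force: 60.9
```

apply_moves([
  [[0,0,0.3],[0,0,0],2],
  [[0,0,0.6],[0,0,0],2],
  [[0,0,0.8],[0,0,0],2],
  [[0,0,1.0],[0,0,0],2],
  [[0,0,1.1],[0,0,0],2],
])

```text
t: 27.85
position: [0.4672, -0.2372, 0.0653]
eef_rot: [3.139, 0.104, 0.004]
force: [0.3, 0.4, -7.2]
width: 0.0264
grasp_force: 60.9
```

apply_moves([
  [[0,0,0.05],[0,0,0],2],
  [[0,0,0.1],[0,0,0],2],
  [[0,0,0.15],[0,0,0],2],
  [[0,0,0.2],[0,0,0],2],
  [[0,0,0.2],[0,0,0],2],
])

```text
t: 28.35
position: [0.4673, -0.237, 0.0639]
eef_rot: [3.14, 0.104, 0.005]
force: [-1.7, 3.5, 4.3]
width: 0.0264
grasp_force: 62.0
```

The weight is down (+4 N). I release it and retreat.

apply_moves([
  [[0,0,0],[0,0,0],3.2],
  [[0,0,0],[0,0,0],4.5],
  [[0,0,0],[0,0,0],6],
  [[0,0,0],[0,0,0],7.5],
  [[0,0,0],[0,0,0],8],
])

```text
t: 28.85
position: [0.4671, -0.2373, 0.0629]
eef_rot: [3.14, 0.104, 0.003]
force: [0.1, 1.0, -0.5]
width: 0.0798
grasp_force: 0.0
```

apply_moves([
  [[0,0,-1],[0,0,0],8],
  [[0,0,-3],[0,0,0],8],
  [[0,0,-6],[0,0,0],8],
  [[0,0,-9],[0,0,0],8],
  [[0,0,-12],[0,0,0],8],
])

```text
t: 29.35
position: [0.4666, -0.2371, 0.1848]
eef_rot: [3.139, 0.104, 0.004]
force: [0.6, 0.0, 0.4]
width: 0.0803
grasp_force: 0.0
```

```bash
python3 - <<'E'
from h import *
o=env.get_obs();print(o["t"],o["position"],o["force"],o["width"])
for n in("side","top"):
  save(n,n+"13.png")
  for l in("weight_mid","bar_pad","batten_mid","slab_edge","slab_gap","muller","jar"): lm(l,n,1)
E
```

```text
29.35 [ 0.4666 -0.2371  0.1848] [0.5954 0.023  0.4368] 0.08025039835081298
side weight_mid 0.98 [ 0.4641 -0.2379  0.033 ] [377. 300.]
side bar_pad 0.9 [ 0.4264 -0.0291  0.0268] [299. 257.]
side batten_mid 0.59 [0.6304 0.0701 0.0088] [344. 215.]
side slab_edge 0.94 [0.6508 0.0343 0.0238] [359. 213.]
side slab_gap 0.72 [ 0.4226 -0.0272  0.0214] [297. 259.]
side muller 0.59 [ 0.6276 -0.2291 -0.0007] [431. 278.]
side jar 0.7 [ 0.7255  0.2651 -0.004 ] [329. 181.]
top weight_mid 0.77 [ 0.4641 -0.2376  0.0336] [414. 231.]
top bar_pad 0.96 [ 0.4247 -0.0278  0.0236] [348. 244.]
top batten_mid 0.74 [0.6297 0.0741 0.0042] [316. 184.]
top slab_gap 0.77 [0.65   0.0881 0.0249] [312. 177.]
top muller 0.68 [ 0.6306 -0.2223 -0.003 ] [403. 183.]
top jar 0.56 [0.7278 0.2601 0.0003] [262. 157.]
```

The weight stands upright on the box, the slab rests on the batten, and the bystanders I checked have not moved. I hand the job in.

```bash
python3 -c "
from station import env
print(env.finish_job())"
```

```text
the job is handed in; nothing more can be done
None
```

I handed the job in at about 29 s: the slab rests on the batten about 47 mm under its edge, and the iron weight is back on the light box; muller and jar read unmoved, cup and brush were not re-checked, and I viewed 12 pictures, two over the limit of 10.

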